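Release two chair rungs from the gravity feeder

ROBOT

A 6-joint arm with a two-finger parallel gripper is mounted at the origin on the work surface. World frame = base frame: x ahead of the robot, y to its left, z up, the work surface at z = 0. Lengths are in m, angles in rad, forces in N, time in s.
With the tool pointing down it reaches from about 0.35 to 0.775 m from the base axis. Payload 5.5 kg.
Tool frame: the origin (TCP) lies between the finger pads; the fingertips stand 17 mm ahead of it and the grasp point (between the pads) lies 2 mm behind it (env.finger_overhang is the distance from the TCP to the fingertips, in m); z points along the fingers, y is the line along which they close (so a half turn about z gives the same grasp; the last joint's range is limited). The gripper opens to 85 mm and grips with 20 to 120 N. Pads are 22 mm wide; open, the fingers measure 114 mm over their backs; the gripper's body (76 mm by 85 mm) begins 54 mm behind the grasp point. The pads swing forward as they close: fully open they stand 13 mm farther back than shut.
Start: joints at [0.987, 0.313, 0.046, 1.304, 0, 1.431], TCP at [0.247, 0.519, 0.248] pointing down, gripper open.
Joint ranges: [-2.76, 2.76], [-0.86, 1.69], [-1.03, 1.26], [-2.2, 2.34], [-1.47, 1.5], [-3.14, 3.14]. Speed limits (rad/s): [2.57, 2.57, 3.14, 3.14, 3.14, 3.14].

INTERFACE

Orientations are given as a unit quaternion [w, x, y, z].
In Python, from workcell import env gives the robot as it stands. The module is installed in compiled form; this text tells all that it offers.
- The arm moves only by the shell command python3 -m pendant 'ROWS' [FORCE]. ROWS is JSON, a list of rows, each a list of 5 numbers: the gripper's target within -1 to 1 (fully open at 1, half-way at 0, shut at -1), then the shift along the tool's x, y, z in m, then the turn about the tool's z in rad. A call has 1 to 8 rows; each row shifts and turns the commanded pose from where the row before left it, along the tool's axes as they then stand; what a row does not reach is not made up. A row lasts 1/8 s, in which the tool goes at most 62.5 mm and 10.7 degrees, less where a joint would pass 70% of its speed; a pose out of reach is approached as far as the arm can. A call with a gripper value outside its range is refused whole. The fingers move at their own pace and stop on an object; FORCE is the grip in N (left out, the last holds). Time passes only in rows, so rows that do not move let the fingers close. It gives the time, the measured TCP pose, the force, the opening and the grip force at its end, in the units of the state.
- env.get_state(): the state, without advancing time (a new reading comes with each control period).
- env.read_camera(name): name is "scene" or "side" or "wrist"; returns the picture (400x640x3 uint8, red, green, blue); there is no depth.
- env.calibration(name): a dict with "K" (3x3 intrinsics, pixels), "T" (4x4, takes a point from camera to world coordinates); the wrist camera has in their place "tool_from_camera" (4x4, takes a point from camera to tool coordinates, whose origin is the TCP and whose axes are the flange's). Camera axes: x right, y down, z forward; pixel columns grow to the right and rows downward; lengths in m; the calibration is good to about 2 mm. A picture is of the moment at which its call begins: read the wrist's pose just before it. calibration takes no time and is no camera call.
- env.hand_in(): hands the job in; it is judged then, once.
Trained networks look in the newest picture that a camera, given by its name, has taken for a name from the list of things; names that differ only in an ending like _2 or _b are one class to them, and where a whole thing is asked for, a point or a joint stands for the part that bears it (a point fixed in the world has none). Each returns a list of dicts, best first, with "score" (0 to 1); they miss things now and then, are a little off and sometimes report something else, mostly with a low value. They report only what shows in the picture. A call takes as long as a camera call. They do not tell look-alikes from the thing itself.
- env.recognise(camera, label): "centre" ([column, row] in pixels, amid what is visible of it).
The state is a dict: "clock": time; "joint_pos": joint angles; "qvel": joint speeds; "tau": joint torques, N m; "tcp_pos": TCP position; "orientation": TCP orientation; "wrist_force": force on the tool from outside, world axes, zero at the start; "ft_torque": the same for the moment, N m; "finger_gap": finger opening in m; "grip_force": force on a finger pad.
Only numpy, scipy, OpenCV 4.12 (cv2) and the standard library are available. Lean on these libraries where they do the work, as an engineer would, in place of code of your own. Each camera call takes 0.05 s, during which the arm holds its last target. There are 200 camera calls.

TASK

On the rung feeder, press both push buttons down together, one under each fingertip, and keep both down until both wooden rungs have rolled down the chute and lie against its end stop; then let the buttons come up and move clear. Nothing is to be gripped or lifted: do not touch the rungs, do not push one button down alone, and leave the glue bottle, hammer and wooden block where they are.

Things in the scene. Friction and masses are not known exactly. Their poses are not given: they have to be found in the camera images.
- feeder: Fixed wooden feeder, 268 mm long (x), 164 mm wide (y), turned up to 0.5 rad either way. Origin on the work surface under the midpoint of the two buttons, z up. Button block: x -35 to 35 mm, top at 95 mm. From it a metal-lined chute, 148 mm wide inside with side walls 12 mm high, falls along the feeder's +x (away from the robot) at 17 degrees.
- end_stop (a point): Middle of the inner face of the chute's end stop at the chute floor, feeder x = 225 mm, 30 mm above the work surface; the stop's top is at 50 mm. Axes as the feeder's. The chute floor is 88 mm high where it leaves the button block.
- pins (a point): Middle of the row of four steel pins, 6 mm thick, across the chute at feeder x = 135 mm; the point is on the chute floor, 57 mm above the work surface. Up, they stand 8 mm proud and hold the rungs back. Each button draws down two of them; either pair alone still holds the rungs.
- button_left_top (a point): Centre of the flat top of the button on the feeder's +y side: a plain steel disc 26 mm across, 115 mm above the work surface when up, 16 mm above its dark steel collar (34 mm across). The buttons are 64 mm apart, centre to centre, along the feeder's y (38 mm clear between them). The point moves with the button; z up.
- button_right_top (a point): The same for the equal button at the feeder's -y side.
- button_left (a joint): Travel of the left button straight down, m: 0 up, 0.013 fully down (hard stop). It is sprung: about 1.5 N to start, 4.1 N fully down, and comes up by itself. The pins are below the chute from about 0.009 on; the rungs then take up to about 1 s to roll down.
- button_right (a joint): The same for the right button.
- rung_front: Loose wooden chair rung lying across the chute, 24 mm diameter with a thinner tenon at each end, 136 mm long, about 50 g; the one nearer the end stop, resting against the pins. Origin at its centre, y along its length; its x and z turn as it rolls. At the start its centre is at feeder x about 124 mm; against the end stop at about 213 mm.
- rung_rear: The equal rung behind it, resting against the front rung; starts at feeder x about 101 mm and ends at about 190 mm, against the front rung.
- glue_bottle: Bystander: red squeeze bottle, 58 mm across, 150 mm tall, standing to the +y side of the feeder. Origin at the centre of its underside.
- hammer: Bystander: hammer 260 mm long lying to the -y side of the feeder. Origin on its underside, along its x.
- wedge_block: Bystander: dark wooden block 75 x 45 x 25 mm lying to the +y side of the chute. Origin at the centre of its underside.
Not all that is in view belongs to the job. Leave any black or green look-alike of the rung_rear alone.

How it is judged:
On the way, in this order (a step that is already met when the one before it is completed fails the run):
1. both buttons are pressed down together with the fingertips (value of joint each of button_left, button_right above 0.004 m and contact force between the fingers and button_left above 0.3 N and contact force between the fingers and button_right above 0.3 N), for 0.04 s.
2. both rungs have rolled to the end stop while both buttons are still held down by the fingertips (value of joint each of button_left, button_right above 0.006 m and contact force between the fingers and button_left above 0.3 N and contact force between the fingers and button_right above 0.3 N and x of each of rung_front, rung_rear in the frame of feeder above 0.175 m and z of each of rung_front, rung_rear in the frame of feeder below 0.068 m), for 0.1 s.
At the end, for the whole second after the job is handed in: Both rungs lie at rest in the chute at its end stop (centres beyond feeder x = 175 mm, less than 68 mm high) and both buttons are up again (within 3 mm) (x of each of rung_front, rung_rear in the frame of feeder above 0.175 m and z of each of rung_front, rung_rear in the frame of feeder below 0.068 m and linear speed of each of rung_front, rung_rear below 0.03 m/s and value of joint each of button_left, button_right below 0.003 m); the robot touches nothing.
It fails at once if one button was pushed down alone ((value of joint button_left above 0.009 m and value of joint button_right below 0.002 m) or (value of joint button_right above 0.009 m and value of joint button_left below 0.002 m)).
It fails at once if the robot touched a rung (contact force between any of the fingers, the arm and rung_front above 0.3 N or contact force between any of the fingers, the arm and rung_rear above 0.3 N).
It fails at once if a rung was lifted out of the chute (z of any of rung_front, rung_rear in the frame of feeder above 0.105 m).
It fails at once if a bystander was moved (distance of any of glue_bottle, hammer, wedge_block from where it was at the start of the episode above 0.02 m).
It also fails if it takes over 34 s, if anything falls off the work surface, if the arm or the gripper's body presses on something with over 40 N, if the wrist force passes 120 N, or if a joint passes its speed limit or range.

## Working session

There is one attempt and no reset: what is moved stays moved. The work goes in short steps, Python scripts to look and compute and a shell command to move; the robot and the scene stay as the last step left them, time stands still between calls to the robot, and variables do not carry over. Pictures are saved under pics/ and viewed, at most 10 in all, crops included, and the job is handed in when it is done.

```bash
mkdir -p pics; cat > h.py <<'E'
import numpy as np, cv2
from workcell import env
def cam(n):
    c=env.calibration(n); return np.array(c["K"]),np.array(c["T"])
def ray(K,T,p):
    d=T[:3,:3]@np.linalg.solve(K,[p[0],p[1],1]); return T[:3,3],d
def atz(K,T,p,z):
    o,d=ray(K,T,p); return o+d*(z-o[2])/d[2]
def proj(K,T,P):
    q=np.linalg.inv(T)@np.r_[P,1]; q=K@q[:3]; return q[:2]/q[2]
E
python3 - <<'E'
from h import *
np.set_printoptions(precision=4,suppress=True)
for n in("scene","side"):
    im=env.read_camera(n); cv2.imwrite(f"pics/{n}0.png",im[:,:,::-1])
    K,T=cam(n)
    for l,z in(("button_left_top",.11),("rung_front",.07),("feeder",.06)):
        for r in env.recognise(n,l): print(n,l,r["score"],r["centre"],atz(K,T,r["centre"],z))
s=env.get_state(); print(s["clock"],s["tcp_pos"],s["orientation"],s["finger_gap"])
E
```

```text
scene button_left_top 0.66 [276.0, 169.7] [ 0.55   -0.0653  0.11  ]
scene button_left_top 0.39 [246.7, 160.8] [ 0.5272 -0.1309  0.11  ]
scene rung_front 0.84 [237.4, 217.5] [ 0.648 -0.145  0.07 ]
scene feeder 0.71 [236.2, 218.6] [ 0.645  -0.1492  0.06  ]
scene feeder 0.63 [243.9, 225.8] [ 0.6625 -0.131   0.06  ]
side rung_front 0.74 [391.8, 259.1] [ 0.6612 -0.1481  0.07  ]
side feeder 0.66 [360.1, 276.4] [ 0.5948 -0.1288  0.06  ]
0.4 [0.2469 0.5193 0.2482] [-0.      0.2201  0.9755 -0.0001] 0.08502649176923248
```

```bash
cd pics; python3 -c "
import cv2,numpy as np
cv2.imwrite('both.png',cv2.resize(np.vstack([cv2.imread('scene0.png'),cv2.imread('side0.png')]),(480,600)))"
```

```text
(no output)
```

View pics/scene0.png

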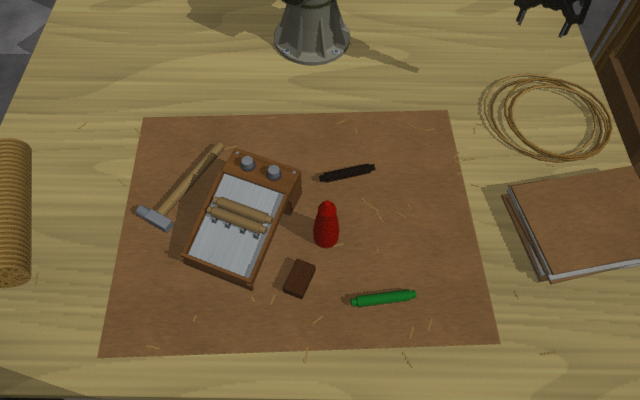

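View pics/side0.png

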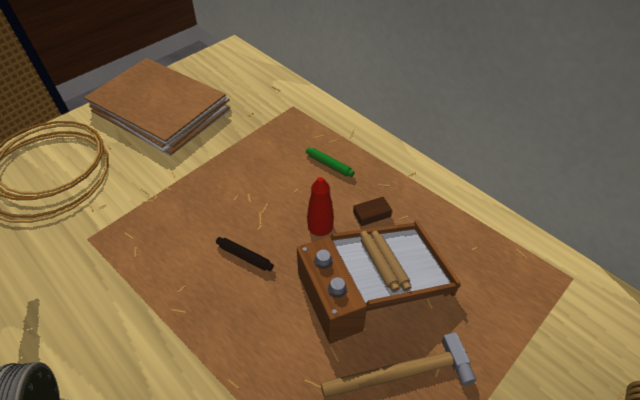

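The scene picture shows the feeder with its two grey buttons at about (248,161) right and (274,171) left, and the wooden rungs at (240,210). The side picture agrees, with the buttons at (323,256) and (337,285). Possible mix-ups for the rungs are the black look-alike at (347,173) and the green one at (383,298), both to be left alone. Nothing else resembles the buttons. I'll move to a hover and check from close up.

```bash
python3 -m pendant '[[0.2,-0.038,-0.031,0,0],[0.2,-0.038,-0.031,0,0],[0.2,-0.038,-0.031,0,0],[0.2,-0.038,-0.031,0,0],[0.2,-0.038,-0.031,0,0],[0.2,-0.038,-0.031,0,0],[0.2,-0.038,-0.031,0,0],[0.2,-0.038,-0.031,0,0]]'
python3 -m pendant '[[0.2,-0.038,-0.031,0,0],[0.2,-0.038,-0.031,0,0],[0.2,-0.038,-0.031,0,0],[0.2,-0.038,-0.031,0,0],[0.2,-0.038,-0.031,0,0],[0.2,-0.038,-0.031,0,-0.11],[0.2,0,0,0,0],[0.2,0,0,0,0]]'
cat >> h.py <<'E'
from scipy.spatial.transform import Rotation
def wcam():
    c=env.calibration("wrist"); s=env.get_state(); q=s["orientation"]
    W=np.eye(4); W[:3,:3]=Rotation.from_quat(np.r_[q[1:],q[0]]).as_matrix(); W[:3,3]=s["tcp_pos"]
    return np.array(c["K"]),W@np.array(c["tool_from_camera"]),W
E
python3 - <<'E'
from h import *
np.set_printoptions(precision=4,suppress=True)
K,T,W=wcam(); im=env.read_camera("wrist"); cv2.imwrite("pics/w1.png",im[:,:,::-1])
print(W,T)
for l in("button_left_top","button_right_top"):
    for r in env.recognise("wrist",l): print(l,r["score"],r["centre"],atz(K,T,r["centre"],.115))
s=env.get_state();print(s["clock"],s["finger_gap"],s["wrist_force"])
E
```

```text
clock: 1.4
tcp_pos: [0.4155, 0.1634, 0.2486]
orientation: [0.0, 0.22, 0.975, 0.0]
wrist_force: [0.9, 0.8, 0.6]
finger_gap: 0.0512
grip_force: 0.0
clock: 2.4
tcp_pos: [0.5406, -0.1009, 0.248]
orientation: [-0.001, 0.167, 0.986, 0.0]
wrist_force: [-0.8, 0.1, 0.1]
finger_gap: 0.0509
grip_force: 0.0
[[-0.9444  0.3288 -0.0009  0.5406]
 [ 0.3288  0.9444  0.0007 -0.1009]
 [ 0.0011  0.0004 -1.      0.248 ]
 [ 0.      0.      0.      1.    ]] [[ 0.3284  0.9078  0.261   0.4748]
 [ 0.9446 -0.3156 -0.0906 -0.0782]
 [ 0.0002  0.2763 -0.9611  0.3739]
 [ 0.      0.      0.      1.    ]]
button_left_top 0.79 [355.1, 193.0] [ 0.551  -0.0735  0.115 ]
button_left_top 0.63 [325.3, 213.2] [ 0.5609 -0.1068  0.115 ]
button_right_top 0.48 [328.6, 268.6] [ 0.6188 -0.1233  0.115 ]
button_right_top 0.45 [356.7, 191.5] [ 0.5501 -0.0717  0.115 ]
2.55 0.05107104075147751 [-0.3721  0.6486 -0.5039]
```

View pics/w1.png

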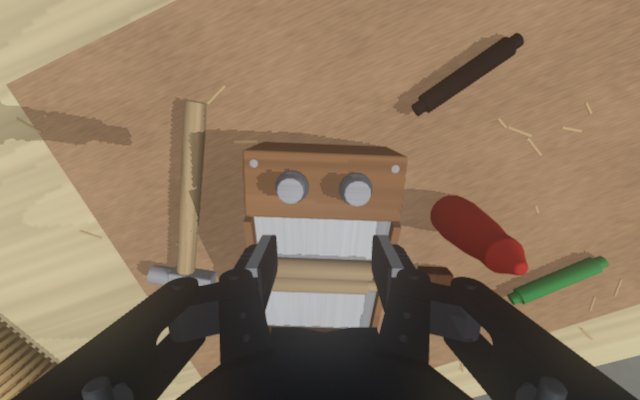

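The wrist picture shows both buttons at about (291,189) and (357,189), centred between the fingers, with the rungs beyond at row 270. The network's hits at rows 213 and 268 are false. Next I measure the discs in a close crop and triangulate them with the scene camera.

```bash
python3 - <<'E'
from h import *
np.set_printoptions(precision=4,suppress=True)
K,T,W=wcam()
out=[]
def crop(f,x0,x1,y0,y1,s):
    return cv2.resize(cv2.imread(f)[y0:y1,x0:x1],None,fx=s,fy=s,interpolation=cv2.INTER_CUBIC)
a=crop("pics/w1.png",250,400,155,225,5)
g=cv2.medianBlur(cv2.cvtColor(a,cv2.COLOR_BGR2GRAY),5)
c=cv2.HoughCircles(g,cv2.HOUGH_GRADIENT,1,200,param1=80,param2=20,minRadius=50,maxRadius=80)
for x,y,r in c[0]:
    p=np.array([250+(x+.5)/5-.5,155+(y+.5)/5-.5]);print(p,r/5,atz(K,T,p,.115))
    cv2.circle(a,(int(x),int(y)),int(r),(0,0,255),1)
b=crop("pics/scene0.png",230,295,145,190,8); d=crop("pics/side0.png",300,360,240,300,4)
b=cv2.resize(b,(520,240)[:2]) if 0 else crop("pics/scene0.png",230,295,145,190,5)
o=np.zeros((a.shape[0]+240,750,3),np.uint8);o[:350]=a;o[350:575,:325]=b;o[350:590,400:640]=d
cv2.imwrite("pics/crop1.png",o)
E
```

```text
[289.5 191.3] 13.56 [ 0.5294 -0.1308  0.115 ]
[357.5 194.5] 13.76 [ 0.5534 -0.0709  0.115 ]
```

View pics/crop1.png

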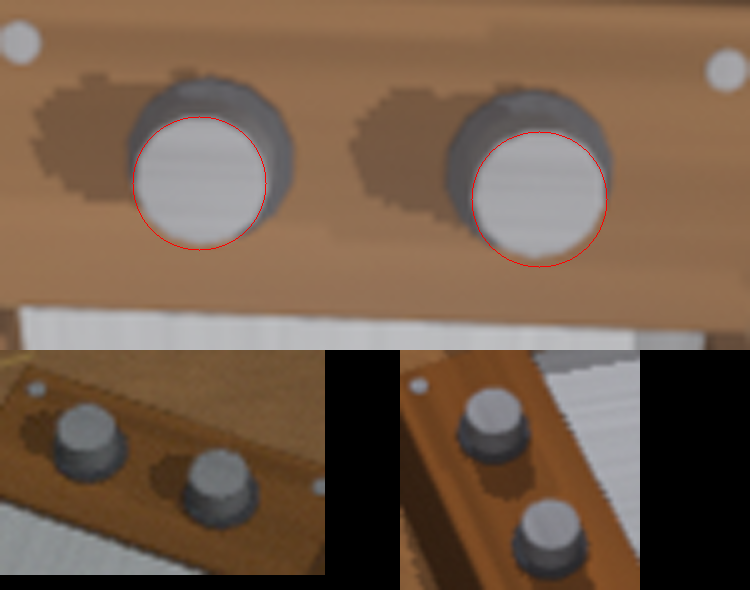

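The crop confirms the two plain disc tops, in wrist crop pixels about (200,181) and (539,195). Both are also clear in the scene and side crops.

```bash
python3 - <<'E'
from h import *
np.set_printoptions(precision=4,suppress=True)
K,T,W=wcam()
for n,(K,T),R,L in (("w",(K,T),(290-.4,191.2-.4),(357.8-.4,194-.4)),("scene",cam("scene"),(246.8,160.2),(273.4,169)),("side",cam("side"),(337.3,283.3),(322.8,254.6))):
    r,l=atz(K,T,R,.115),atz(K,T,L,.115); d=l-r
    print(n,r[:2],l[:2],(r+l)[:2]/2,np.hypot(*d[:2]),"yaw",np.arctan2(-d[0],d[1]))
print(W[:3,3],np.arctan2(-W[0,1],W[1,1]))
E
```

```text
w [ 0.5289 -0.1305] [ 0.5525 -0.0707] [ 0.5407 -0.1006] 0.06431619178181487 yaw -0.37501561390246324
scene [ 0.5293 -0.1299] [ 0.5518 -0.0705] [ 0.5405 -0.1002] 0.06355675985151243 yaw -0.36166490113441263
side [ 0.5284 -0.1325] [ 0.552  -0.0722] [ 0.5402 -0.1023] 0.06474670114293084 yaw -0.373477320520722
[ 0.5406 -0.0999  0.2485] -0.33270744596671636
```

```bash
python3 -m pendant '[[0.2,0,-0.001,0.025,0.037],[0.2,0,0,0.025,0],[0.2,0,0,0.025,0],[0.2,0,0,0.025,0],[0.2,0,0,0.006,0],[0.2,0,0,0,0],[0.2,0,0,0,0]]'
python3 - <<'E'
from h import *
np.set_printoptions(precision=4,suppress=True)
K,T,W=wcam(); print(W[:3,3],np.arctan2(-W[0,1],W[1,1]),env.finger_overhang)
im=env.read_camera("wrist"); cv2.imwrite("pics/w2.png",cv2.resize(im[150:400,180:470,::-1],None,fx=2.3,fy=2.3))
E
```

```text
clock: 3.42
tcp_pos: [0.5415, -0.102, 0.1436]
orientation: [0.001, 0.184, 0.983, -0.0]
wrist_force: [-0.2, -0.1, -0.2]
finger_gap: 0.0513
grip_force: 0.0
[ 0.5415 -0.102   0.1436] -0.3704314742880967 0.017
```

View pics/w2.png

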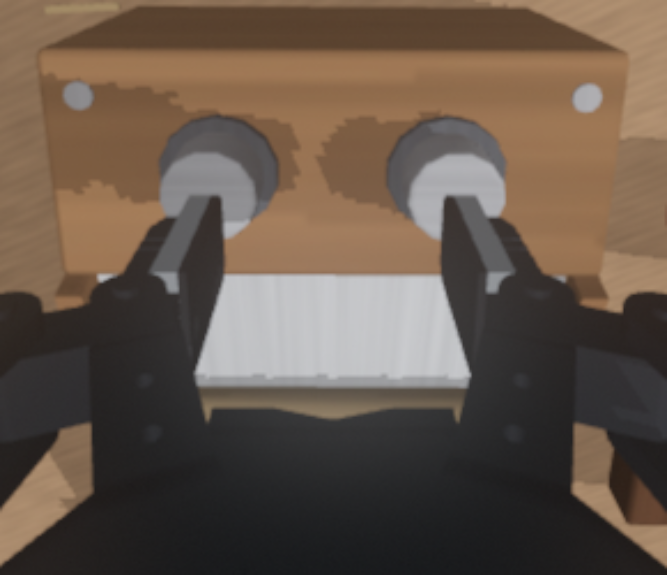

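The fingertips stand symmetrically above the two discs (picture centres about (208,195) and (455,195)). I press gently in steps.

```bash
for i in 1; do python3 -m pendant '[[0.2,0.001,-0.001,0.006,0],[0.2,0,0,0.004,0],[0.2,0,0,0,0]]'; python3 -m pendant '[[0.2,0,0,0.003,0],[0.2,0,0,0,0]]';python3 -m pendant '[[0.2,0,0,0.003,0],[0.2,0,0,0,0]]'; done
```

```text
clock: 3.85
tcp_pos: [0.539, -0.1025, 0.1317]
orientation: [-0.001, 0.184, 0.983, 0.0]
wrist_force: [1.0, 0.0, -0.8]
finger_gap: 0.0507
grip_force: 0.0
clock: 4.1
tcp_pos: [0.5393, -0.1025, 0.129]
orientation: [-0.0, 0.184, 0.983, 0.0]
wrist_force: [-0.4, -0.4, 0.6]
finger_gap: 0.0514
grip_force: 0.0
clock: 4.35
tcp_pos: [0.5395, -0.1026, 0.1264]
orientation: [0.0, 0.184, 0.983, 0.0]
wrist_force: [-1.2, 0.4, 2.5]
finger_gap: 0.0514
grip_force: 1.2
```

```bash
python3 -m pendant '[[0.2,0,0,0.004,0],[0.2,0,0,0,0]]'; python3 -m pendant '[[0.2,0,0,0.004,0],[0.2,0,0,0,0]]'; python3 -m pendant '[[0.2,0,0,0.003,0],[0.2,0,0,0,0],[0.2,0,0,0,0],[0.2,0,0,0,0]]'
python3 - <<'E'
from h import *
im=env.read_camera("scene"); w=env.read_camera("wrist")
a=cv2.resize(im[130:300,170:310,::-1],None,fx=3,fy=3); b=w[150:400,180:470,::-1]
o=np.zeros((510,720,3),np.uint8); o[:,:420]=a; o[:250,430:720]=b; cv2.imwrite("pics/p1.png",o)
E
```

```text
clock: 4.6
tcp_pos: [0.5396, -0.1026, 0.1223]
orientation: [0.0, 0.184, 0.983, -0.0]
wrist_force: [-1.5, -0.4, 3.7]
finger_gap: 0.0516
grip_force: 2.1
clock: 4.85
tcp_pos: [0.5396, -0.1026, 0.1186]
orientation: [0.0, 0.184, 0.983, -0.0]
wrist_force: [-1.2, 0.9, 6.2]
finger_gap: 0.0512
grip_force: 3.0
clock: 5.35
tcp_pos: [0.5396, -0.1026, 0.116]
orientation: [0.0, 0.184, 0.983, -0.0]
wrist_force: [-2.0, 0.3, 7.9]
finger_gap: 0.0513
grip_force: 3.6
```

View pics/p1.png

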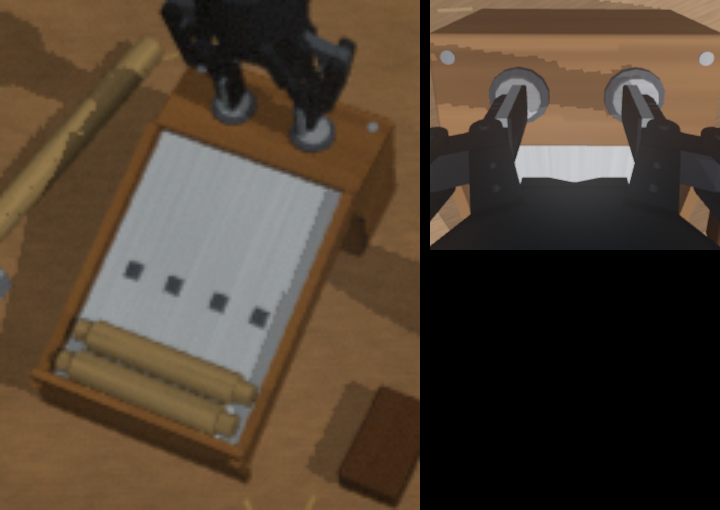

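Both buttons are down and all four pins have dropped. The rungs are near the end stop, perhaps still rolling (crop rows about 360 and 395). I'll hold another second and look again.

```bash
python3 -m pendant '[[0.2,0,0,0,0],[0.2,0,0,0,0],[0.2,0,0,0,0],[0.2,0,0,0,0],[0.2,0,0,0,0],[0.2,0,0,0,0],[0.2,0,0,0,0],[0.2,0,0,0,0]]'
python3 - <<'E'
from h import *
im=env.read_camera("scene"); sd=env.read_camera("side")
K,T=cam("scene"); c,s=np.cos(-.37),np.sin(-.37)
for x in(.190,.213):
    print(x,proj(K,T,[.5405+c*x,-.101+s*x,.03+np.tan(np.radians(17))*(.225-x)+.0125]))
a=cv2.resize(im[130:300,170:310,::-1],None,fx=3,fy=3); b=cv2.resize(sd[210:360,290:470,::-1],None,fx=2,fy=2)
o=np.zeros((510,790,3),np.uint8); o[:,:420]=a; o[:300,430:]=b; cv2.imwrite("pics/p2.png",o)
E
```

```text
clock: 6.45
tcp_pos: [0.5396, -0.1027, 0.116]
orientation: [0.0, 0.184, 0.983, -0.0]
wrist_force: [-1.1, 0.4, 6.3]
finger_gap: 0.0512
grip_force: 3.6
0.19 [223.44600269 250.19365368]
0.213 [218.84427789 260.9009907 ]
```

View pics/p2.png

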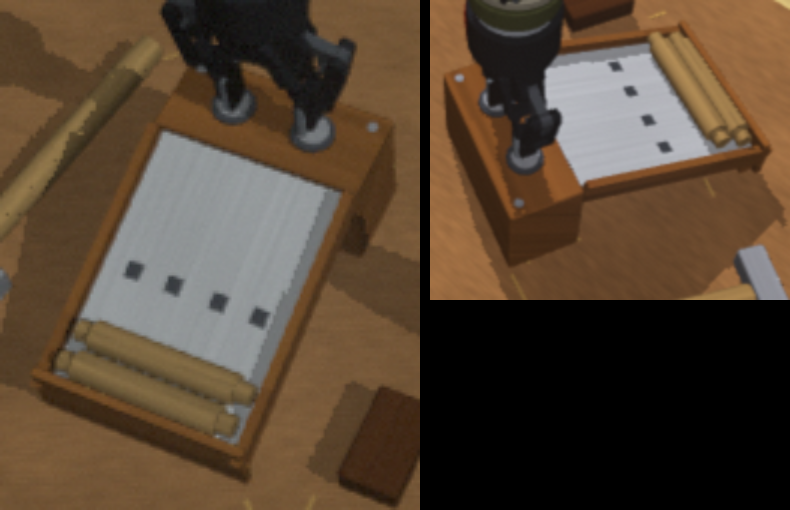

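Both rungs are at rest against the stop. Their centres, about (225,250) and (219,261) in scene pixels, match the predicted end positions. I release straight up.

```bash
python3 -m pendant '[[0.2,0,0,-0.006,0],[0.2,0,0,-0.008,0],[0.2,0,0,-0.02,0],[0.2,0,0,-0.03,0],[0.2,0,0,-0.03,0],[0.2,0,0,-0.03,0],[0.2,0,0,0,0],[0.2,0,0,0,0]]'
python3 - <<'E'
from h import *
im=env.read_camera("wrist"); sc=env.read_camera("scene")
o=np.vstack([im[:,:,::-1][100:400],sc[:,:,::-1][100:400]]); cv2.imwrite("pics/p3.png",o)
E
```

```text
clock: 7.55
tcp_pos: [0.539, -0.1024, 0.2384]
orientation: [-0.001, 0.184, 0.983, 0.0]
wrist_force: [-1.4, 0.4, -0.8]
finger_gap: 0.0516
grip_force: 0.0
```

View pics/p3.png

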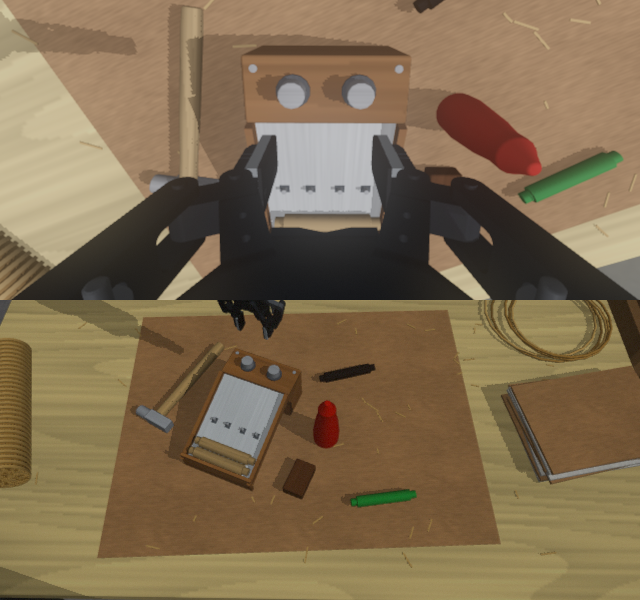

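Both buttons are up again (wrist view (293,92) and (360,92)) and the pins are up. The rungs lie at the stop, the bystanders have not moved and the arm is clear.

```bash
python3 -c "
from workcell import env
print(env.hand_in())"
```

```text
the job is handed in; nothing more can be done
None
```

I pressed both buttons together and held them until both rungs lay against the end stop, then released them and moved the arm clear; the job is handed in, but the hand-in returned no verdict.

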